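# Hang the last two sample jars on the balance bar

## Robot

A 6-joint arm with a two-finger parallel gripper is mounted at the origin on the work surface. World frame = base frame: x ahead of the robot, y to its left, z up, the work surface at z = 0. Lengths are in m, angles in rad, forces in N, time in s.
With the tool pointing down it reaches from about 0.375 to 0.975 m from the base axis. Payload 3.8 kg.
Tool frame: the origin (TCP) lies midway between the tips of the shut fingers; the grasp point (between the pads) lies 19 mm behind it; x points along the fingers, y is the direction in which the jaws open and shut, and the axes are right-handed (so a half turn about x gives the same grasp; the last joint's range is limited). The gripper opens to 88 mm and grips with 3 to 60 N. Pads are 18 mm wide; open, the fingers measure 123 mm over their backs; the gripper's body (75 mm by 187 mm) begins 45 mm behind the grasp point.
Start: joints at [1.263, 0.264, 1.604, -0, 1.274, -0.037], TCP at [0.181, 0.65, 0.219] pointing down, gripper open.
Joint ranges: [-2.63, 2.63], [-0.94, 2.18], [0.31, 2.57], [-1.31, 4.45], [0, 2.66], [-2.55, 2.55]. Speed limits (rad/s): [2.57, 2.57, 3.14, 3.14, 3.14, 3.14].

## Interface

Orientations are given as a rotation vector (axis times angle).
In Python, from cell import manip, inverse_kinematics, cams, order gives the robot as it stands. Calls block until the motion is done:
- manip.move_pose(position, orientation): joint-space move of the TCP to a pose.
- manip.move_linear(position, rate=0.15, rot=None): straight line of the TCP; rot=None keeps the orientation; rate is the mean speed in m/s.
- manip.set_joints(angles): joint-space move.
- manip.set_gripper(opening, force=None): finger opening in m; force is the grip in N (None keeps the last); returns when the fingers have stopped.
- manip.dwell(seconds).
- inverse_kinematics(position, orientation): joint angles nearest the present ones, or None.
- manip.state(): the state.
- cams.capture(name): name is "scene" or "top" or "wrist"; returns a dict with "image" (420x560x3 uint8, blue, green, red), "z_map" (420x560 float32, m along the optical axis (not along the pixel's ray), 0 where there is no reading), "intrinsics" (3x3 intrinsics, pixels), "position" and "orientation" of the camera in the world; the wrist camera has in their place "T_tool_cam" (4x4, takes a point from camera to tool coordinates, whose origin is the TCP and whose axes are the tool frame's). Camera axes: x right, y down, z forward; pixel columns grow to the right and rows downward; lengths in m; the calibration is good to about 2 mm. A picture is of the moment at which its call begins: read the wrist's pose just before it.
A pose or a line that the arm cannot do raises manip.IKError and nothing moves.
- order.close_job(): hands the job in, once; it reports no verdict.
The state is a dict: "clock": time; "joint_pos": joint angles; "joint_velocities": joint speeds; "tau": joint torques, N m; "tool_pos": TCP position; "tcp_rot": TCP orientation; "contact_force": force on the tool from outside, world axes, zero at the start; "moment": the same for the moment, N m; "gripper_width": finger opening in m.
Only numpy, scipy, OpenCV 4.12 (cv2) and the standard library are available. Lean on these libraries where they do the work, as an engineer would, in place of code of your own. Each camera call takes 0.05 s, during which the arm holds its last target.

## Task

Two small sample jars with hook hangers stand on the bench: hang them on the free outer ends of the pivoting bar, one on the left and one on the right, each pushed out against its end collar, so that the bar ends up level. Let the bar take each jar's weight gradually and push only lightly (under 20 N) on bar and collars: the bar must never be jerked, let drop, or tipped over towards its stops. Leave the tall jar, which is too heavy for the bar, and the other things on the bench where they are.

Things in the scene. Friction and masses are not known exactly. Their poses are not given: they have to be found in the camera images.
- jar_a: One of two identical small capped sample jars (white, grey lid, 42 mm across, lid top at 50 mm, about 0.30 kg) with a steel strap hanger fixed on its lid; it stands on the bench. Origin: centre of the underside, z up. At the very top is a flat grip tab, 10 mm thick along x, 24 mm wide along y, from z = 121 to 161 mm: pinch it from above across x, near z = 142 mm.
- jar_b: One of two identical small capped sample jars (white, grey lid, 42 mm across, lid top at 50 mm, about 0.30 kg) with a steel strap hanger fixed on its lid; it stands on the bench. Origin: centre of the underside, z up. At the very top is a flat grip tab, 10 mm thick along x, 24 mm wide along y, from z = 121 to 161 mm: pinch it from above across x, near z = 142 mm.
- jar_a_hook (a point): Seat of a small jar's hook, 100 mm above the underside on the jar's axis: the bar's axis lies here when hung. The 10 mm wide strap forms an inverted V, 30 mm wide inside, between a stem (x = -17 mm, rising from the lid) and a short lip (x = +17 mm, lower end at jar z = 86 mm). The bar enters from the jar's +x through the 36 mm gap between lip and lid, then the jar is lowered.
- jar_b_hook (a point): Seat of a small jar's hook, 100 mm above the underside on the jar's axis: the bar's axis lies here when hung. The 10 mm wide strap forms an inverted V, 30 mm wide inside, between a stem (x = -17 mm, rising from the lid) and a short lip (x = +17 mm, lower end at jar z = 86 mm). The bar enters from the jar's +x through the 36 mm gap between lip and lid, then the jar is lowered.
- stand: Balance stand, fixed to the bench, with a 10 mm round aluminium bar pivoted 210 mm above the bench. Origin: on the bench straight below the pivot. The level bar runs along the stand's y (+y end is 'left'); -x faces the robot, jars go on from there with their +x along the stand's +x. Base plate 14 mm high, x from -40 to +90, y +-90 mm; 18 mm post behind the bar at x = 36 mm, up to 230 mm.
- bar (a joint): Tilt of the bar about the stand's x (rad): 0 level, positive with the left (+y) end up, stops at +-0.42. A pivot spring (2.1 N m/rad, light damping) holds it near level; one small jar at a collar tips it about 0.2 rad (that end sinks some 28 mm), a second at the other end levels it. Two small jars already hang for good 60 mm left and right of the pivot. Safe: under 0.34 rad, under 0.8 rad/s.
- left_stop (a point): Point on the bar's axis at the inner face of the left end collar (white disc 28 mm across, 8 mm thick), 150 mm from the pivot; moves with the bar; axes as the stand's when the bar is level. A jar touching the collar has its hook point 5 mm inboard of here.
- right_stop (a point): The same point at the right end collar, 150 mm from the pivot on the -y side; a touching jar has its hook point 5 mm inboard.
- tall_jar: Heavier tall jar (42 mm across, 95 mm high, 206 mm high with its hanger) of the same make; a bystander. Origin: centre of its underside.
- sample_cup: Empty clear sample cup, 44 mm across, 45 mm high; a bystander. Origin: centre of its underside.
- reagent_jar: Brown reagent jar, 46 mm across, 65 mm high; a bystander. Origin: centre of its underside.
Not all that is in view belongs to the job. What is shaped like the jar_a but blue, pink or yellow is not meant.

How it is judged:
By the outcome, as a careful person would: the job done as asked, in the order asked, and still so for the second after the job is handed in, with the robot touching nothing.
It also fails if it takes over 72 s, if anything falls off the work surface, if the arm or the gripper's body presses on something with over 40 N, if the wrist force passes 120 N, or if a joint passes its speed limit or range.

## Working session

There is one attempt and no reset: what is moved stays moved. The work goes in short steps, each a Python script; the robot and the scene stay as the last script left them, time stands still between calls to the robot, and variables do not carry over. Pictures are saved under pics/ and viewed, and the job is handed in when it is done.

```bash
ls; mkdir -p pics; python3 - <<'E'
from cell import manip,cams
import cv2,numpy as np
s=manip.state();print(s['clock'],s['tool_pos'],s['tcp_rot'],s['gripper_width'])
for n in ['scene','top']:
    c=cams.capture(n);cv2.imwrite(f'pics/{n}0.png',c['image']);np.savez(f'pics/{n}0.npz',**c)
    print(c['position'],c['orientation'],c['intrinsics'])
E
```

```text
pics
0.0 [0.18031186 0.64967644 0.21742419] [ 0.21085655  1.56072116 -0.21426019] 0.08825087609761793
[0.89620593 0.52054161 0.63076548] [-0.78318772 -2.46122277  1.22313447] [[457.27119434   0.         282.04404055]
 [  0.         457.27119434 203.53567987]
 [  0.           0.           1.        ]]
[0.37113594 0.02383705 1.06317348] [-2.17843092  2.13464484 -0.21764837] [[451.02807795   0.         282.20903327]
 [  0.         451.02807795 213.01635167]
 [  0.           0.           1.        ]]
```

View pics/scene0.png

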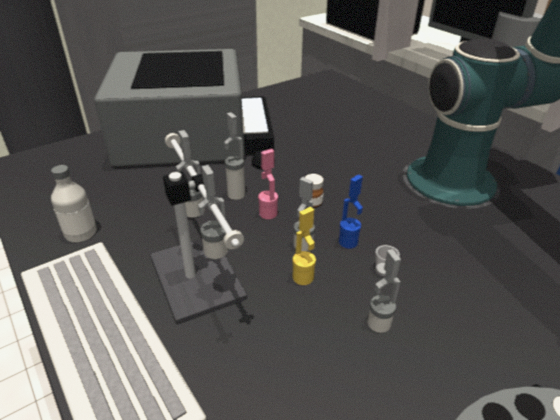

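View pics/top0.png

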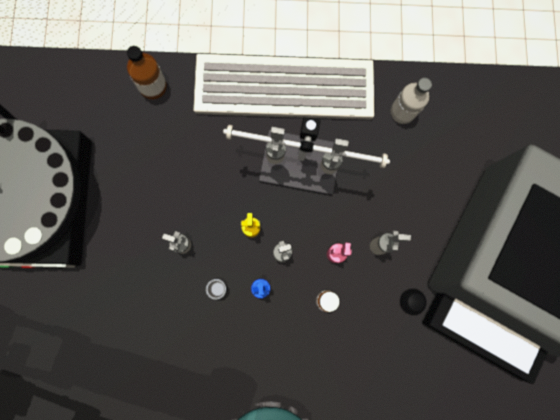

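```bash
cat > h.py <<'E'
import numpy as np,cv2
from scipy.spatial.transform import Rotation as R
def cloud(c):
    z=c['z_map'];K=c['intrinsics'];v,u=np.mgrid[:z.shape[0],:z.shape[1]]
    P=np.stack([(u-K[0,2])/K[0,0]*z,(v-K[1,2])/K[1,1]*z,z],-1)
    W=P@R.from_rotvec(c['orientation']).as_matrix().T+c['position']
    W[z==0]=np.nan
    return W
E
python3 - <<'E'
from h import *
t=dict(np.load('pics/top0.npz'));s=dict(np.load('pics/scene0.npz'))
T=cloud(t);S=cloud(s)
def at(C,u,v): return np.round(np.nanmedian(C[v-1:v+2,u-1:u+2].reshape(-1,3),0),4)
for n,u,v in [('tabL',169,238),('lidL',181,244),('tabM',287,247),('lidM',281,254),('tabT',403,237),('lidT',383,245),('collL',229,132),('collR',386,160),('bar',262,138),('bar',360,155),('piv',308,143),('post',311,126),('table',220,340),('yellowtab',250,217)]: print(n,at(T,u,v))
a=t['image'][215:315,150:430];b=t['image'][100:205,200:410]
cv2.imwrite('pics/c1.png',cv2.resize(a,None,fx=2.8,fy=2.8,interpolation=2))
cv2.imwrite('pics/c2.png',cv2.resize(b,None,fx=3.8,fy=3.8,interpolation=2))
cv2.imwrite('pics/c3.png',cv2.resize(s['image'][100:340,140:440],None,fx=2.5,fy=2.5,interpolation=2))
E
```

```text
tabL [0.4616 0.2122 0.1602]
lidL [0.4596 0.2076 0.0507]
tabM [ 0.4485 -0.0231  0.161 ]
lidM [ 0.4398 -0.0155  0.0522]
tabT [ 0.4685 -0.2446  0.2069]
lidT [ 0.4629 -0.2357  0.0945]
collL [0.6635 0.0959 0.2229]
collR [ 0.6173 -0.21    0.2225]
bar [0.6559 0.0319 0.2146]
bar [ 0.6272 -0.1609  0.2149]
piv [ 0.6457 -0.0574  0.2233]
post [ 0.6765 -0.062   0.2348]
table [2.479e-01 1.179e-01 2.000e-04]
yellowtab [0.5076 0.0526 0.1611]
```

View pics/c1.png

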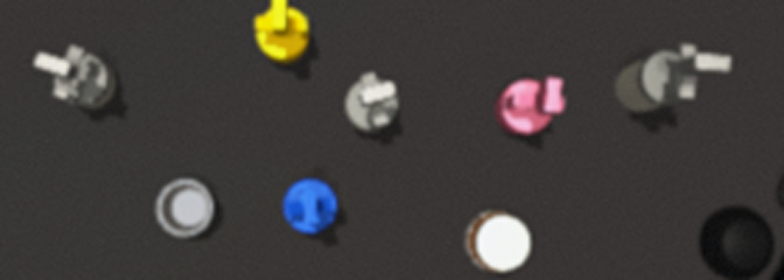

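View pics/c2.png

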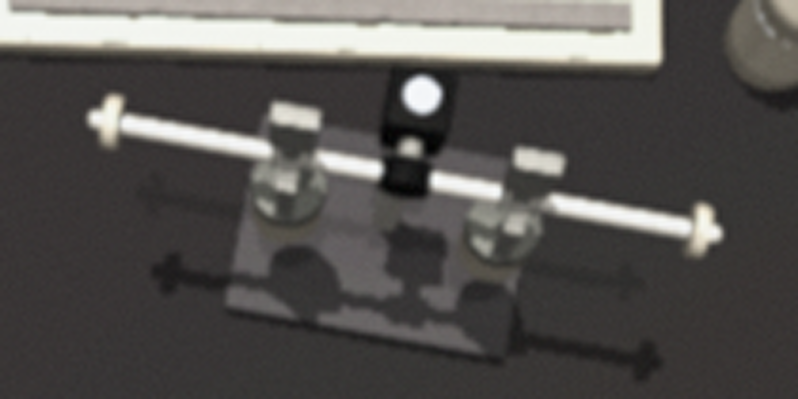

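View pics/c3.png

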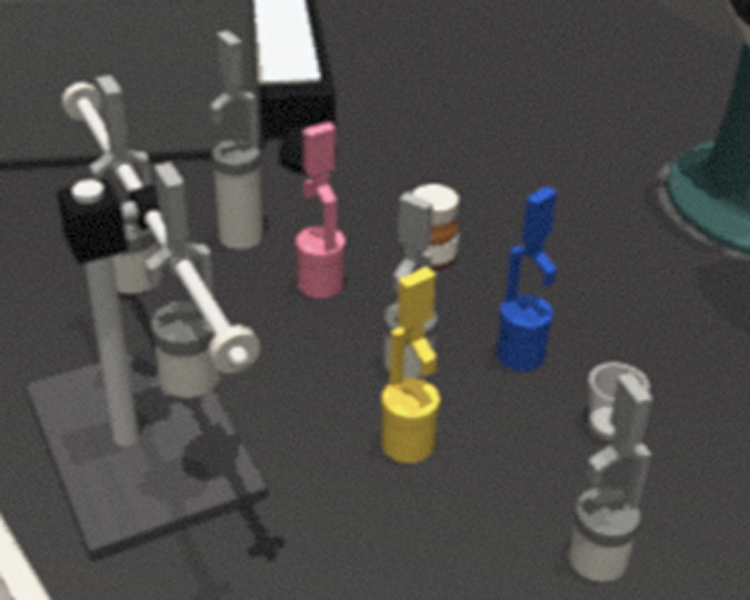

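```bash
python3 - <<'E'
from h import *
t=dict(np.load('pics/top0.npz'));s=dict(np.load('pics/scene0.npz'))
T=cloud(t);S=cloud(s)
def tab(C,c,n):
    P=C.reshape(-1,3)
    for lo,hi in [(.122,.17),(.056,.12)]:
        m=(np.hypot(P[:,0]-c[0],P[:,1]-c[1])<.03)&(P[:,2]>lo)&(P[:,2]<hi);Q=P[m]
        d=Q[:,:2]-Q[:,:2].mean(0);w,v=np.linalg.eigh(d.T@d/len(d))
        print(n,lo,m.sum(),Q.mean(0).round(4),np.sqrt(w).round(4),np.degrees(np.arctan2(v[1,1],v[0,1])).round(1))
for nm,C in (('top',T),('scene',S)):
    tab(C,(.4605,.208),nm+' L');tab(C,(.445,-.0185),nm+' M')
    P=C.reshape(-1,3);m=(P[:,2]>.2)&(P[:,2]<.24)&(P[:,0]>.58)&(P[:,0]<.71)&(P[:,1]>-.25)&(P[:,1]<.15)
    Q=P[m];
    # bar line: exclude tabs, post
    for _ in range(6):
        a=np.polyfit(Q[:,1],Q[:,0],1);r=Q[:,0]-np.polyval(a,Q[:,1]);Q=Q[abs(r-np.median(r))<max(.008,1.5*r.std()) ]
    u=np.array([a[0],1])/np.hypot(a[0],1);pr=Q[:,:2]@u
    print(nm,a,np.degrees(np.arctan(a[0])),len(Q),pr.min(),pr.max(),np.percentile(Q[:,2],[5,50,95]))
    print(np.histogram(pr,40))
E
```

```text
top L 0.122 85 [0.4607 0.2104 0.1556] [0.0031 0.0078] 73.4
top L 0.056 77 [0.4596 0.2128 0.0995] [0.0035 0.0137] 166.3
top M 0.122 76 [ 0.4451 -0.0185  0.1566] [0.0032 0.0072] 108.2
top M 0.056 62 [ 0.4435 -0.0195  0.101 ] [0.003  0.0135] -162.4
top [0.16182522 0.64973317] 9.192214778542459 985 -0.11796193497309106 0.21411783483270866 [0.20978175 0.21451287 0.22584678]
(array([18, 43, 22, 22, 22, 21, 22, 21, 22, 22, 21, 21, 26, 31, 24, 22, 21,
       22, 29, 43, 44, 29, 22, 21, 21, 23, 29, 28, 23, 23, 20, 20, 23, 22,
       21, 23, 21, 27, 34, 16]), array([-0.11796193, -0.10965994, -0.10135795, -0.09305595, -0.08475396,
       -0.07645196, -0.06814997, -0.05984798, -0.05154598, -0.04324399,
       -0.03494199, -0.02664   , -0.018338  , -0.01003601, -0.00173402,
        0.00656798,  0.01486997,  0.02317197,  0.03147396,  0.03977596,
        0.04807795,  0.05637994,  0.06468194,  0.07298393,  0.08128593,
        0.08958792,  0.09788992,  0.10619191,  0.1144939 ,  0.1227959 ,
        0.13109789,  0.13939989,  0.14770188,  0.15600388,  0.16430587,
        0.17260786,  0.18090986,  0.1892
[... 569 characters left out ...]
,  12,  12,  10,
        29,  80,  76,  23,  23,  24,  27,  28,  24,  31,  19,   5, 127,
        46]), array([-0.11319583, -0.10502294, -0.09685005, -0.08867716, -0.08050427,
       -0.07233138, -0.06415849, -0.0559856 , -0.04781272, -0.03963983,
       -0.03146694, -0.02329405, -0.01512116, -0.00694827,  0.00122462,
        0.00939751,  0.0175704 ,  0.02574329,  0.03391618,  0.04208907,
        0.05026196,  0.05843484,  0.06660773,  0.07478062,  0.08295351,
        0.0911264 ,  0.09929929,  0.10747218,  0.11564507,  0.12381796,
        0.13199085,  0.14016374,  0.14833663,  0.15650952,  0.1646824 ,
        0.17285529,  0.18102818,  0.18920107,  0.19737396,  0.20554685,
        0.21371974]))
```

```bash
cat >> h.py <<'E'
def rot(yaw):  # tool down, jaw axis (tool y) at world yaw
    x=np.array([0,0,-1.]);y=np.array([np.cos(yaw),np.sin(yaw),0]);return R.from_matrix(np.stack([x,y,np.cross(x,y)],1)).as_rotvec()
def wcap(cams,manip,name):
    st=manip.state();c=cams.capture('wrist')
    Tt=np.eye(4);Tt[:3,:3]=R.from_rotvec(st['tcp_rot']).as_matrix();Tt[:3,3]=st['tool_pos']
    M=Tt@c['T_tool_cam'];c['position']=M[:3,3];c['orientation']=R.from_matrix(M[:3,:3]).as_rotvec()
    np.savez(f'pics/{name}.npz',**c);cv2.imwrite(f'pics/{name}.png',c['image']);return c
E
python3 - <<'E'
from cell import manip,cams,inverse_kinematics
from h import *
s=manip.state();Rm=R.from_rotvec(s['tcp_rot']).as_matrix();print(Rm.round(2))
for yw in [-30,-8.6,0,30,90,150,171.4,180,-90,-150]:
    print(yw,inverse_kinematics([.46,.21,.3],rot(np.radians(yw))),inverse_kinematics([.64,-.2,.29],rot(np.radians(yw))))
c=wcap(cams,manip,'w0');print(c['T_tool_cam'],c['intrinsics'],s['contact_force'])
E
```

```text
[[-0.    0.27  0.96]
 [-0.    0.96 -0.27]
 [-1.   -0.   -0.  ]]
-30 [ 0.37900242 -0.10191434  1.84934502  0.          1.39416198  0.9026012 ] [-0.34002865  0.22238344  1.52513414  0.          1.39407507  0.18357013]
-8.6 [ 0.37900242 -0.10191434  1.84934502  0.          1.39416198  0.52910074] [-0.34002865  0.22238344  1.52513414  0.          1.39407507 -0.18993033]
0 [ 3.79002424e-01 -1.01914340e-01  1.84934502e+00 -4.44089210e-16
  1.39416198e+00  3.79002424e-01] [-3.40028645e-01  2.22383438e-01  1.52513414e+00 -4.44089210e-16
  1.39407507e+00 -3.40028645e-01]
30 [ 0.37900242 -0.10191434  1.84934502  0.          1.39416198 -0.14459635] [-0.34002865  0.22238344  1.52513414  0.          1.39407507 -0.86362742]
90 [ 3.79002424e-01 -1.01914340e-01  1.84934502e+00 -4.44089210e-16
  1.39416198e+00 -1.19179390e+00] [-0.34002865  0.22238344  1.52513414  0.          1.39407507 -1.91082497]
150 [ 3.79002424e-01 -1.01914340e-01  1.84934502e+00 -4.44089210e-16
  1.39416198e+00 -2.23899145e+00] None
171.4 None None
180 None None
-90 [ 3.79002424e-01 -1.01914340e-01  1.84934502e+00 -4.44089210e-16
  1.39416198e+00  1.94979875e+00] [-3.40028645e-01  2.22383438e-01  1.52513414e+00 -4.44089210e-16
  1.39407507e+00  1.23076768e+00]
-150 None [-3.40028645e-01  2.22383438e-01  1.52513414e+00 -4.44089210e-16
  1.39407507e+00  2.27796523e+00]
[[ 1.76715773e-05 -2.59132576e-01  9.65841761e-01 -1.65508400e-01]
 [ 9.99999666e-01 -7.84267369e-04 -2.28713236e-04  3.46145025e-04]
 [ 8.16745226e-04  9.65841443e-01  2.59132475e-01 -6.72627506e-02]
 [ 0.00000000e+00  0.00000000e+00  0.00000000e+00  1.00000000e+00]] [[299.88808263   0.         278.44191074]
 [  0.         299.88808263 205.49037029]
 [  0.           0.           1.        ]] [-0.50728224  0.75592985  0.53815498]
```

```bash
python3 - <<'E'
from cell import manip,cams
from h import *
manip.move_pose([.461,.212,.22],rot(np.radians(-17)));wcap(cams,manip,'wL');print(manip.state()['clock'])
manip.set_gripper(.04)
manip.move_pose([.446,-.018,.22],rot(np.radians(17)));wcap(cams,manip,'wM');s=manip.state();print(s['clock'],s['tool_pos'],s['contact_force'])
a=cv2.imread('pics/wL.png');b=cv2.imread('pics/wM.png')
cv2.imwrite('pics/wLM.png',cv2.resize(np.vstack([a,b]),None,fx=.7,fy=.7))
E
```

```text
2.0833
3.9667 [ 0.44624612 -0.01739214  0.22008235] [ 1.80504511 -0.55248613 -0.26910862]
```

View pics/wLM.png

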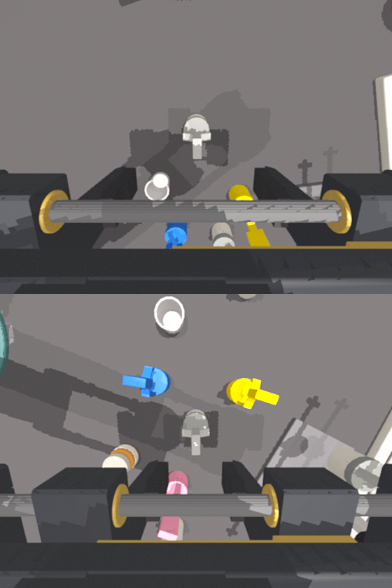

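```bash
python3 - <<'E'
from h import *
a=cv2.imread('pics/wL.png')[130:240,230:330];b=cv2.imread('pics/wM.png')[130:240,230:330]
cv2.imwrite('pics/z1.png',cv2.resize(np.hstack([a,b]),None,fx=4,fy=4,interpolation=2))
for n in ['wL','wM']:
    c=dict(np.load(f'pics/{n}.npz'));C=cloud(c);P=C[130:240,230:330].reshape(-1,3)
    for lo,hi in [(.158,.164),(.122,.157),(.056,.12),(.056,.08),(.047,.054)]:
        Q=P[(P[:,2]>lo)&(P[:,2]<hi)]
        if len(Q)<4: print(n,lo,len(Q));continue
        d=Q[:,:2]-Q[:,:2].mean(0);w,v=np.linalg.eigh(d.T@d/len(d))
        (cx,cy),wh,ang=cv2.minAreaRect((Q[:,:2]*1000).astype(np.float32))
        print(n,lo,len(Q),Q.mean(0).round(4),np.sqrt(w).round(4),np.degrees(np.arctan2(v[1,1],v[0,1])).round(1),'rect',round(cx,1),round(cy,1),np.round(wh,1),round(ang,1))
E
```

```text
wL 0.158 378 [0.4624 0.2137 0.1604] [0.0029 0.0069] 73.6 rect 462.2 213.5 [23.8  9.5] 73.5
wL 0.122 107 [0.4657 0.2245 0.1408] [0.0002 0.0029] 164.0 rect 465.6 224.3 [ 1.6 10. ] 75.1
wL 0.056 334 [0.4616 0.2144 0.0994] [0.0032 0.0136] 162.2 rect 462.4 213.1 [10.4 37.8] 73.6
wL 0.056 21 [0.4475 0.2217 0.0677] [0.001  0.0025] 92.5 rect 448.1 219.2 [3.3 8.7] 9.1
wL 0.047 627 [0.4651 0.2196 0.0494] [0.0067 0.0101] 157.3 rect 464.6 220.1 [26.4 40. ] 73.4
wM 0.158 362 [ 0.4465 -0.0184  0.1604] [0.0028 0.007 ] 108.3 rect 446.4 -18.8 [ 9.4 23.8] 17.2
wM 0.122 107 [ 0.4431 -0.0078  0.1408] [0.0002 0.0029] -161.8 rect 443.1 -8.0 [9.9 1.3] 21.1
wM 0.056 338 [ 0.4449 -0.0187  0.0998] [0.0033 0.0135] -163.3 rect 446.7 -19.3 [37.9 10.8] 18.2
wM 0.056 19 [ 0.4299 -0.0201  0.0692] [0.0009 0.0017] 150.9 rect 430.7 -20.6 [2.9 6.2] 55.7
wM 0.047 730 [ 0.4391 -0.0081  0.0494] [0.0108 0.0241] 155.4 rect 437.8 5.7 [109.4  67.4] 12.6
```

View pics/z1.png

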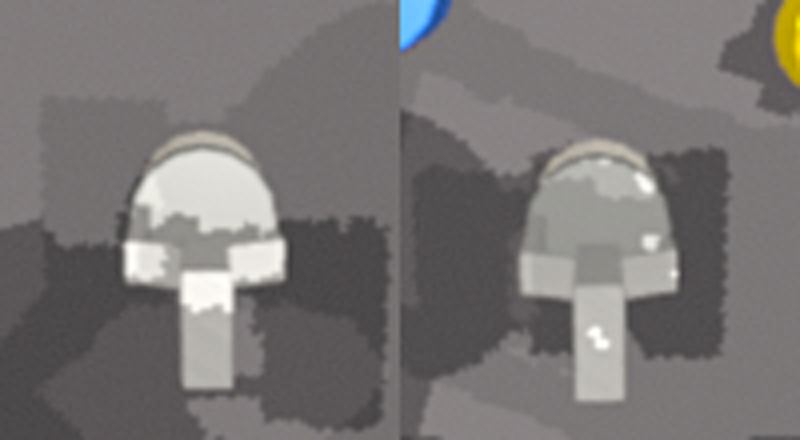

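```bash
python3 - <<'E'
from cell import manip,cams
from h import *
manip.move_pose([.635,-.057,.35],rot(np.radians(81)));c=wcap(cams,manip,'wB');print(manip.state()['clock'])
C=cloud(c);P=C.reshape(-1,3)
m=(P[:,2]>.2)&(P[:,2]<.24)&(P[:,0]>.58)&(P[:,0]<.71)&(P[:,1]>-.25)&(P[:,1]<.15);Q=P[m]
# project with guess
for _ in range(6):
    a=np.polyfit(Q[:,1],Q[:,0],1);r=Q[:,0]-np.polyval(a,Q[:,1]);Q=Q[abs(r-np.median(r))<max(.008,1.5*r.std())]
u=np.array([a[0],1])/np.hypot(a[0],1);pr=Q[:,:2]@u
print(a,np.degrees(np.arctan(a[0])),len(Q),pr.min(),pr.max())
mid=(pr.min()+pr.max())/2
n=np.array([u[1],-u[0]])
for lo,hi in [(-.17,-.16),(-.16,-.145),(-.14,-.09),(-.04,-.02),(.02,.04),(.09,.14),(.145,.16)]:
    q=Q[(pr-mid>lo)&(pr-mid<hi)];
    if len(q): 
        s=q[:,:2]@u-mid; print(lo,hi,len(q),'s',s.min().round(4),s.max().round(4),'n',(q[:,:2]@n).mean().round(4),(q[:,:2]@n).min().round(4),(q[:,:2]@n).max().round(4),'zmax',np.percentile(q[:,2],98).round(4))
hi=Q[Q[:,2]>.217];s=hi[:,:2]@u-mid
for sg in (1,-1):
    k=s*sg>.13; print('collar',sg,k.sum(),s[k].min(),s[k].max(),np.histogram(s[k],12))
print('mid',mid,u,n)
E
```

```text
5.0833
[0.162569   0.65044512] 9.233738019001038 3454 -0.1175581789740504 0.2134100001489224
-0.17 -0.16 18 s -0.1655 -0.1623 n 0.6435 0.6396 0.6478 zmax 0.2153
-0.16 -0.145 264 s -0.1581 -0.1451 n 0.6414 0.6338 0.6496 zmax 0.2242
-0.14 -0.09 433 s -0.14 -0.0901 n 0.6431 0.6391 0.6478 zmax 0.2157
-0.04 -0.02 178 s -0.0399 -0.02 n 0.643 0.6389 0.6477 zmax 0.2156
0.02 0.04 195 s 0.0201 0.04 n 0.6434 0.639 0.6488 zmax 0.2151
0.09 0.14 482 s 0.0901 0.1399 n 0.6432 0.6389 0.6487 zmax 0.2151
0.145 0.16 266 s 0.1453 0.158 n 0.6412 0.6339 0.6495 zmax 0.2235
collar 1 159 0.14881551993543038 0.1579967084690055 (array([ 7, 35, 14, 14, 10, 12, 14, 13, 10, 12, 10,  8]), array([0.14881552, 0.14958062, 0.15034572, 0.15111082, 0.15187592,
       0.15264102, 0.15340611, 0.15417121, 0.15493631, 0.15570141,
       0.15646651, 0.15723161, 0.15799671]))
collar -1 165 -0.15806275477848195 -0.14943529728433627 (array([ 6, 12,  8, 11, 14, 11, 12, 14, 11, 10, 28, 28]), array([-0.15806275, -0.1573438 , -0.15662485, -0.15590589, -0.15518694,
       -0.15446798, -0.15374903, -0.15303007, -0.15231112, -0.15159216,
       -0.15087321, -0.15015425, -0.1494353 ]))
mid 0.047925910587436 [0.16046242 0.98704195] [ 0.98704195 -0.16046242]
```

View pics/wB.png

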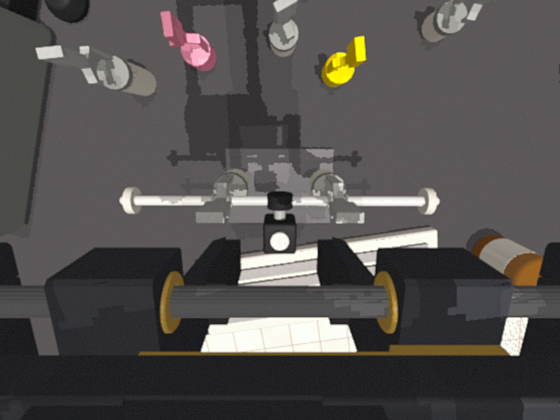

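```bash
cat >> h.py <<'E'
U=np.array([.16046,.98704,0]);N=np.array([.98704,-.16046,0]);PIV=np.array([.6427,-.0559,.210])
YS=np.arctan2(N[1],N[0])
def F(manip,n=5):
    f=[]
    for _ in range(n): f.append(manip.state()['contact_force']);manip.dwell(.03)
    f=np.mean(f,0);return f
def loc(f): return np.round([f@N,f@U,f[2]],2)   # stand x,y,z
def P(n,s,z): return PIV*[1,1,0]+N*n+U*s+np.array([0,0,z])
def say(manip,f0,t):
    s=manip.state();p=s['tool_pos']-PIV;print(t,'t',round(s['clock'],2),'n,s,z',np.round([p@N,p@U,s['tool_pos'][2]],4),'F',loc(F(manip)-f0),'w',round(s['gripper_width'],4))
E
python3 - <<'E'
from cell import manip,cams
from h import *
g=np.array([.4622,.2135]);r=rot(np.radians(-16.5))
manip.move_pose([*g,.21],r)
manip.move_linear([*g,.123],rate=.12)
f0=F(manip);say(manip,f0,'at')
manip.set_gripper(.0,25);say(manip,f0,'gripped')
manip.move_linear([*g,.16],rate=.06);say(manip,f0*0,'lift')
manip.move_linear([*g,.31],rate=.2)
manip.move_pose(P(-.10,.136,.31),rot(YS))
manip.move_linear(P(-.085,.136,.265),rate=.12);say(manip,f0*0,'pre')
wcap(cams,manip,'wpre');c=cams.capture('scene');cv2.imwrite('pics/s1.png',c['image'])
a=cv2.imread('pics/wpre.png');cv2.imwrite('pics/pre.png',cv2.resize(np.vstack([c['image'],a]),None,fx=.7,fy=.7))
E
```

```text
at t 8.03 n,s,z [-0.2206  0.2374  0.1242] F [ 0.12 -0.08  0.26] w 0.0396
gripped t 8.76 n,s,z [-0.2214  0.2369  0.1229] F [ 0.84  0.17 -0.09] w 0.0097
lift t 9.69 n,s,z [-0.2215  0.2369  0.16  ] F [ 0.12 -0.3  -3.18] w 0.0098
pre t 11.97 n,s,z [-0.0856  0.1365  0.2647] F [-0.11 -0.1  -2.66] w 0.0095
```

View pics/pre.png

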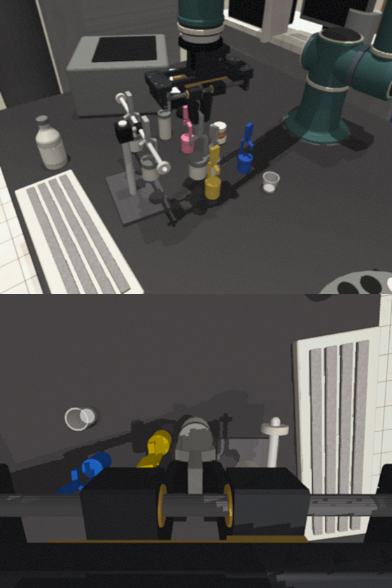

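```bash
python3 - <<'E'
from h import *
c=dict(np.load('pics/wpre.npz'));C=cloud(c).reshape(-1,3);C=C[~np.isnan(C[:,0])]
q=C-PIV;n=q@N;s=q@U;z=C[:,2]
tn,ts,tz=-.0856,.1365,.2647
m=(abs(n-tn)<.03)&(abs(s-ts)<.03)
for lo,hi in [(.055,.085),(.086,.118),(.13,.163),(.045,.053)]:
    k=m&(z-tz+.123>lo)&(z-tz+.123<hi)
    if k.sum()>3: print(lo,k.sum(),'n',(n[k].min()-tn).round(4),(n[k].max()-tn).round(4),'s',(s[k].min()-ts).round(4),(s[k].max()-ts).round(4),'z',(z[k].max()-tz+.123).round(4))
k=(abs(n)<.02)&(s>.08)&(s<.17)&(z>.19)&(z<.23)
print(k.sum(),'bar n',n[k&(s<.145)].min(),n[k&(s<.145)].max(),'collar s',s[k&(z>.218)].min(),s[k].max(),'z',z[k&(s<.145)].max())
E
```

```text
0.055 88 n -0.0185 -0.0144 s -0.005 0.0053 z 0.0849
0.086 698 n -0.0187 0.0194 s -0.0059 0.0051 z 0.1088
0.13 2007 n -0.0192 0.0193 s -0.0074 0.0124 z 0.163
0.045 1539 n -0.02 0.0207 s -0.0127 0.0207 z 0.053
1339 bar n -0.004669769360348831 0.005532697667343579 collar s 0.14992865663679625 0.1666485085731622 z 0.21561883799279344
```

```bash
python3 - <<'E'
from cell import manip,cams
from h import *
f0=F(manip,8)
manip.move_linear(P(0,.136,.265),rate=.06);say(manip,f0,'in')
manip.move_linear(P(0,.136,.238),rate=.04);say(manip,f0,'low')
for z in [.232,.226,.220,.214,.210,.207]:
    manip.move_linear(P(0,.136,z),rate=.02);say(manip,f0,'')
c=cams.capture('scene');cv2.imwrite('pics/s2.png',c['image'][60:260,100:400].repeat(2,0).repeat(2,1))
E
```

```text
in t 14.07 n,s,z [-0.0003  0.136   0.2651] F [ 0.12 -0.43 -0.28] w 0.0099
low t 15.07 n,s,z [2.000e-04 1.360e-01 2.382e-01] F [ 0.22 -0.4  -0.09] w 0.0098
 t 15.68 n,s,z [-2.000e-04  1.359e-01  2.317e-01] F [ 0.24 -0.74 -0.56] w 0.0096
 t 16.3 n,s,z [2.00e-04 1.36e-01 2.26e-01] F [ 1.04 -0.37  0.81] w 0.0096
 t 16.92 n,s,z [1.000e-04 1.359e-01 2.200e-01] F [ 1.61 -1.01  1.43] w 0.0098
 t 17.53 n,s,z [2.000e-04 1.359e-01 2.140e-01] F [ 1.8  -1.68  2.29] w 0.0098
 t 18.05 n,s,z [2.000e-04 1.360e-01 2.099e-01] F [ 2.59 -1.48  2.65] w 0.0095
 t 18.52 n,s,z [2.000e-04 1.360e-01 2.069e-01] F [ 2.9  -1.72  2.65] w 0.0099
```

View pics/s2.png

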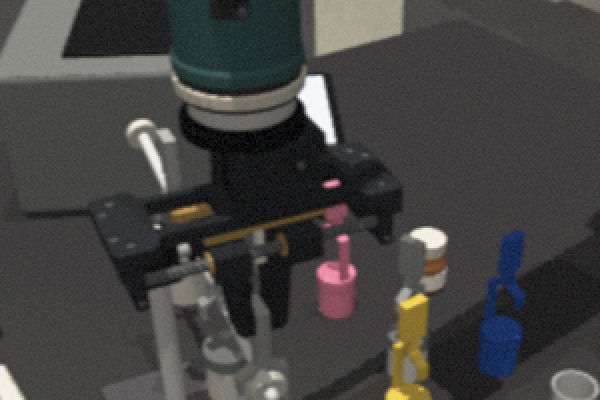

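```bash
python3 - <<'E'
from cell import manip,cams
from h import *
f0=np.array([0,0,0.])
say(manip,f0,'start raw')
manip.move_linear(P(.0015,.136,.2065),rate=.02);say(manip,f0,'n+1.5')
manip.move_linear(P(.0025,.136,.2065),rate=.02);say(manip,f0,'n+2.5')
for s in [.138,.1395,.141]:
    manip.move_linear(P(.0025,s,.206),rate=.02);say(manip,f0,'s')
wcap(cams,manip,'wh');c=cams.capture('top')
a=cv2.resize(c['image'][90:210,190:350],None,fx=3,fy=3);b=cv2.imread('pics/wh.png')[:,80:560]
cv2.imwrite('pics/h1.png',a);cv2.imwrite('pics/h2.png',b)
E
```

```text
start raw t 18.73 n,s,z [2.000e-04 1.360e-01 2.072e-01] F [ 3.24 -1.31  0.39] w 0.0096
n+1.5 t 19.15 n,s,z [0.0011 0.1363 0.2062] F [ 1.46  0.14 -0.22] w 0.0097
n+2.5 t 19.57 n,s,z [0.0017 0.1361 0.206 ] F [-1.56  0.77 -0.03] w 0.0099
s t 19.98 n,s,z [0.0022 0.1382 0.2058] F [-2.23  0.97 -0.23] w 0.0098
s t 20.4 n,s,z [0.0025 0.1395 0.206 ] F [-1.89 -0.01 -0.29] w 0.0097
s t 20.82 n,s,z [0.0026 0.1411 0.2061] F [-1.71 -0.21 -0.37] w 0.0102
```

View pics/h1.png

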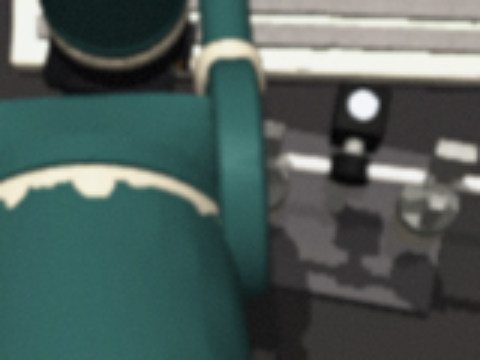

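View pics/h2.png

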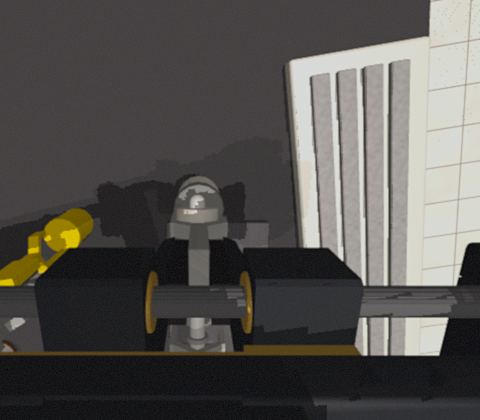

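```bash
python3 - <<'E'
from cell import manip,cams
from h import *
f0=np.zeros(3)
manip.move_linear(P(.0013,.141,.206),rate=.02);say(manip,f0,'')
for s in [.1425,.1435,.1445,.1455]:
    manip.move_linear(P(.0013,s,.206),rate=.02);say(manip,f0,'s')
    if loc(F(manip,6))[1]<-3: break
E
```

```text
t 21.33 n,s,z [0.0016 0.1411 0.2062] F [-0.72  0.15 -0.21] w 0.0099
s t 21.75 n,s,z [0.0015 0.1425 0.2061] F [ 0.08 -0.05 -0.32] w 0.0097
s t 22.37 n,s,z [0.0014 0.143  0.206 ] F [ 0.49 -2.69  0.23] w 0.0096
```

```bash
python3 - <<'E'
from cell import manip,cams
from h import *
f0=np.zeros(3)
manip.set_gripper(0,3);manip.dwell(.3);say(manip,f0,'soft')
manip.set_gripper(.03,3);manip.dwell(.3);say(manip,f0,'open')
manip.move_linear(P(.0013,.143,.30),rate=.12)
c=wcap(cams,manip,'wr');s=cams.capture('scene');np.savez('pics/s3.npz',**s)
cv2.imwrite('pics/s3.png',s['image'][80:290,110:330].repeat(2,0).repeat(2,1))
print(manip.state()['clock'])
E
```

```text
soft t 23.25 n,s,z [0.0013 0.144  0.206 ] F [ 0.89  0.53 -0.38] w 0.0101
open t 24.2 n,s,z [0.0013 0.1435 0.206 ] F [ 0.19  0.19 -0.24] w 0.0297
25.4
```

View pics/s3.png

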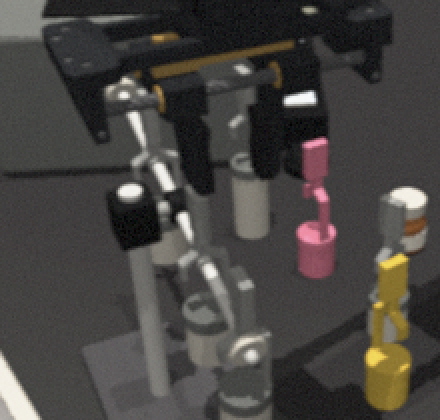

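View pics/wr.png

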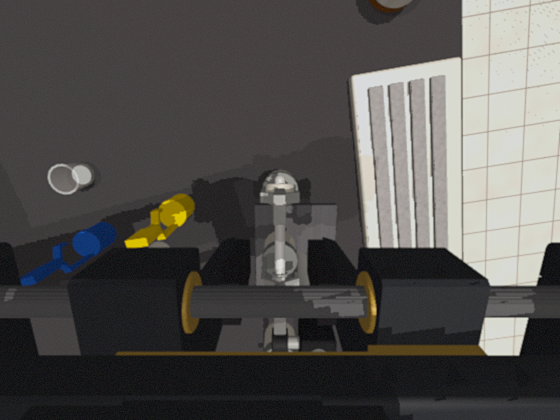

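```bash
python3 - <<'E'
from cell import manip,cams
from h import *
g=np.array([.4465,-.0186]);r=rot(np.radians(17.6))
manip.move_linear(P(-.08,.143,.31),rate=.2)
manip.move_pose([*g,.22],r)
w=wcap(cams,manip,'wM2')
C=cloud(w)[130:240,230:330].reshape(-1,3);Q=C[(C[:,2]>.158)&(C[:,2]<.164)];print(cv2.minAreaRect((Q[:,:2]*1000).astype(np.float32)))
manip.move_linear([*g,.123],rate=.12)
f0=F(manip);say(manip,f0,'at')
manip.set_gripper(.0,25);say(manip,f0,'gripped')
manip.move_linear([*g,.16],rate=.06);say(manip,f0*0,'lift')
manip.move_linear([*g,.31],rate=.2)
manip.move_pose(P(-.10,-.134,.32),rot(YS))
manip.move_linear(P(-.085,-.134,.292),rate=.12);say(manip,f0*0,'pre')
c=wcap(cams,manip,'wpre2');t=cams.capture('scene');cv2.imwrite('pics/s4.png',t['image'][60:330,60:420].repeat(2,0).repeat(2,1))
C=cloud(c).reshape(-1,3);C=C[~np.isnan(C[:,0])]
q=C-PIV;n=q@N;s=q@U;z=C[:,2];p=manip.state()['tool_pos'];tn,ts,tz=(p-PIV)@N,(p-PIV)@U,p[2]
m=(abs(n-tn)<.03)&(abs(s-ts)<.03)
for lo,hi in [(.055,.085),(.086,.118),(.13,.163)]:
    k=m&(z-tz+.123>lo)&(z-tz+.123<hi)
    if k.sum()>3: print(lo,k.sum(),'n',(n[k].min()-tn).round(4),(n[k].max()-tn).round(4),'s',(s[k].min()-ts).round(4),(s[k].max()-ts).round(4))
k=(abs(n)<.02)&(s<-.05)&(s>-.18)&(z>.2)&(z<.27)
print(k.sum())
for a in np.arange(-.17,-.08,.01):
    b=k&(s>=a)&(s<a+.01)
    if b.sum(): print(a.round(3),b.sum(),'n',n[b].min().round(4),n[b].max().round(4),'z',z[b].max().round(4))
E
```

```text
((446.32122802734375, -18.84577178955078), (9.38294792175293, 23.447978973388672), 17.65884780883789)
at t 27.96 n,s,z [-0.1988  0.0054  0.124 ] F [ 0.01 -0.03  0.37] w 0.03
gripped t 28.56 n,s,z [-0.1995  0.0054  0.123 ] F [ 0.22  0.46 -0.04] w 0.0098
lift t 29.49 n,s,z [-0.1998  0.0053  0.16  ] F [-0.19 -0.16 -3.1 ] w 0.0097
pre t 31.7 n,s,z [-0.0858 -0.133   0.2911] F [-0.06 -0.   -2.67] w 0.0095
0.055 91 n -0.0198 -0.0156 s -0.005 0.0046
0.086 666 n -0.0198 0.0182 s -0.0058 0.0047
0.13 2161 n -0.0208 0.0189 s -0.007 0.0119
3237
-0.16 160 n -0.013 0.0132 z 0.2561
-0.15 483 n -0.0129 0.0135 z 0.2561
-0.14 186 n -0.0047 0.0048 z 0.2451
-0.13 181 n -0.0043 0.0057 z 0.2428
-0.12 190 n -0.0047 0.0051 z 0.2409
-0.11 193 n -0.0044 0.0048 z 0.2389
-0.1 190 n -0.0045 0.0057 z 0.2366
-0.09 188 n -0.0049 0.0052 z 0.2342
```

View pics/s4.png

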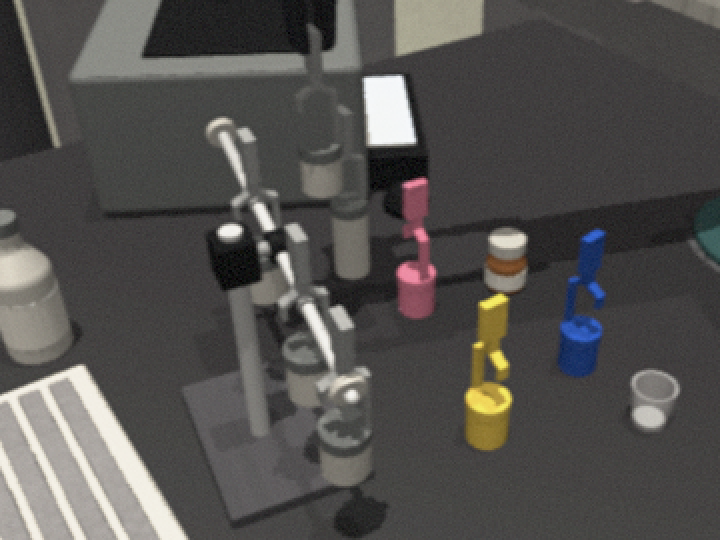

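View pics/wpre2.png

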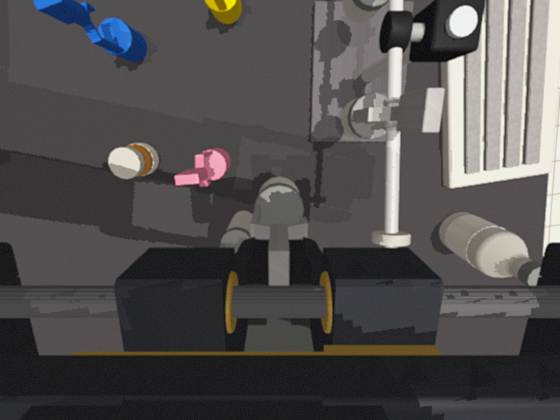

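```bash
python3 - <<'E'
from cell import manip,cams
from h import *
f0=F(manip,8)
manip.move_linear(P(.0018,-.134,.292),rate=.06);say(manip,f0,'in')
manip.move_linear(P(.0018,-.135,.266),rate=.04);say(manip,f0,'low')
for z in [.260,.254,.248,.242,.237,.233]:
    manip.move_linear(P(.0018,-.136,z),rate=.02);say(manip,f0,'')
E
```

```text
in t 33.83 n,s,z [ 0.0015 -0.134   0.2921] F [0.6  0.03 0.28] w 0.0096
low t 34.8 n,s,z [ 0.0019 -0.135   0.2661] F [0.5  0.53 0.28] w 0.0098
 t 35.42 n,s,z [ 0.0016 -0.136   0.2597] F [0.01 0.41 0.2 ] w 0.0098
 t 36.03 n,s,z [ 0.0018 -0.136   0.2538] F [-0.18 -0.06  1.25] w 0.0097
 t 36.65 n,s,z [ 0.0018 -0.136   0.2479] F [-0.61 -0.36  1.92] w 0.0098
 t 37.27 n,s,z [ 0.0018 -0.1361  0.2418] F [-0.71 -0.54  2.5 ] w 0.01
 t 37.83 n,s,z [ 0.0018 -0.1361  0.2368] F [-0.77 -1.02  3.2 ] w 0.0098
 t 38.35 n,s,z [ 0.0018 -0.1361  0.2328] F [-1.16 -1.54  3.4 ] w 0.0099
```

Now push outward lightly to the right collar.

```bash
python3 - <<'E'
from cell import manip,cams
from h import *
f0=np.zeros(3)
for s in [-.139,-.142,-.1435,-.1445,-.1455,-.1465,-.1475]:
    manip.move_linear(P(.0014,s,.233),rate=.02);say(manip,f0,'s')
    if loc(F(manip,5))[1]>2.7: break
manip.set_gripper(0,3);manip.dwell(.3);say(manip,f0,'soft')
manip.set_gripper(.03,3);manip.dwell(.3);say(manip,f0,'open')
p=manip.state()['tool_pos']
manip.move_linear([p[0],p[1],.31],rate=.12)
manip.move_linear(P(-.08,-.14,.33),rate=.2)
manip.move_pose([.60,-.057,.37],rot(np.radians(81)))
c=wcap(cams,manip,'wE');t=cams.capture('scene');cv2.imwrite('pics/s5.png',t['image'][60:330,60:420].repeat(2,0).repeat(2,1))
print(manip.state()['clock'])
E
```

```text
s t 38.82 n,s,z [ 0.0016 -0.1383  0.2331] F [0.23 2.12 0.37] w 0.0099
s t 39.45 n,s,z [ 0.0016 -0.1424  0.2331] F [1.04 1.07 0.19] w 0.0098
s t 40.03 n,s,z [ 0.0015 -0.1435  0.233 ] F [1.33 0.81 0.43] w 0.0101
s t 40.62 n,s,z [ 0.0014 -0.1443  0.233 ] F [ 1.27  1.75 -0.34] w 0.0097
soft t 41.47 n,s,z [ 0.0013 -0.1447  0.233 ] F [ 0.52  0.99 -0.09] w 0.0104
open t 42.42 n,s,z [ 0.0014 -0.1445  0.233 ] F [0.26 0.13 0.13] w 0.03
45.2583
```

```bash
python3 - <<'E'
from h import *
a=cv2.imread('pics/wE.png');cv2.imwrite('pics/wEz.png',cv2.resize(a[130:270,90:480],None,fx=2,fy=2,interpolation=2))
E
```

```text
(no output)
```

View pics/s5.png

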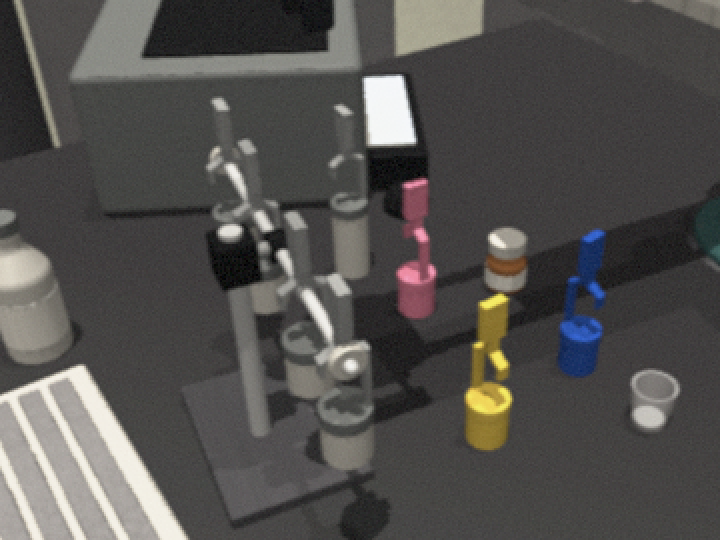

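View pics/wEz.png

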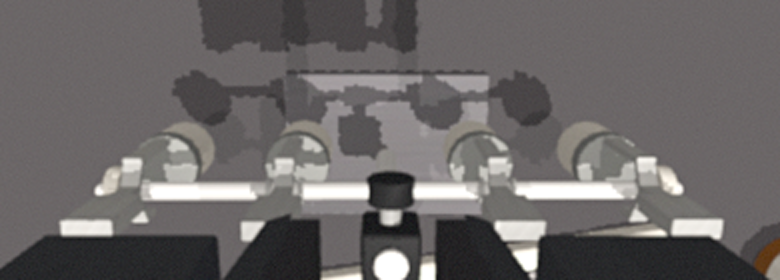

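```bash
python3 - <<'E'
from h import *
c=dict(np.load('pics/wE.npz'));C=cloud(c).reshape(-1,3);C=C[~np.isnan(C[:,0])]
q=C-PIV;n=q@N;s=q@U;z=C[:,2]
for sg in (1,-1):
    S=s*sg
    b=(abs(n)<.006)&(z>.2)&(z<.22)&(S>.09)&(S<.13);print(sg,'bar z',np.percentile(z[b],95),b.sum())
    for nm,k in [('tab',(z>.267)&(z<.275)&(S>.11)&(S<.18)),('strap',(abs(n)>.006)&(abs(n)<.022)&(z>.19)&(z<.232)&(S>.12)&(S<.148)),
       ('collar',(z>.19)&(z<.23)&(abs(n)<.016)&(S>.146)&(S<.17)),
       ('lid',(z>.157)&(z<.163)&(S>.11)&(S<.18)&(abs(n)<.03))]:
        if k.sum(): print(nm,k.sum(),'S',S[k].min().round(4),np.percentile(S[k],[2,50,98]).round(4),S[k].max().round(4),'n',n[k].min().round(4),n[k].max().round(4),'z',z[k].max().round(4))
E
```

```text
1 bar z 0.213580549941189 279
tab 218 S 0.1315 [0.1324 0.1438 0.1551] 0.1561 n -0.0053 0.0044 z 0.2698
strap 226 S 0.1384 [0.1389 0.1413 0.1477] 0.148 n -0.0185 0.0198 z 0.2145
collar 170 S 0.146 [0.1463 0.1517 0.1641] 0.1655 n -0.0153 0.0014 z 0.2288
lid 331 S 0.1229 [0.1248 0.1391 0.1595] 0.1613 n -0.0184 0.0117 z 0.1627
-1 bar z 0.21679349372249565 320
tab 259 S 0.1316 [0.1322 0.1433 0.1555] 0.1563 n -0.0058 0.0042 z 0.2741
strap 204 S 0.1395 [0.1397 0.1419 0.1476] 0.1479 n -0.0186 0.0197 z 0.2187
collar 172 S 0.1462 [0.1466 0.152  0.1647] 0.1656 n -0.016 0.0021 z 0.2277
lid 484 S 0.1247 [0.1255 0.1401 0.1589] 0.1609 n -0.0197 0.0116 z 0.163
```

```bash
cat > m.py <<'E'
from h import *
def meas(c):
    C=cloud(c).reshape(-1,3);C=C[~np.isnan(C[:,0])]
    q=C-PIV;n=q@N;s=q@U;z=C[:,2];o=[]
    b=(abs(n)<.004)&(z>.2)&(z<.225)&(((abs(s)>.085)&(abs(s)<.125))|((abs(s)<.04)&(abs(s)>.02)))
    print('tilt',np.polyfit(s[b],z[b],1).round(4),b.sum())
    for sg in (1,-1):
        S=s*sg
        k=(abs(n)>.007)&(abs(n)<.0135)&(z>.198)&(z<.235)&(S>.12)&(S<.165)
        o.append(np.histogram(S[k],np.arange(.134,.164,.001))[0])
        t=(z>.266)&(z<.277)&(S>.11)&(S<.18);r=cv2.minAreaRect(np.c_[s[t],n[t]].astype(np.float32)*1000)
        l=(z>.155)&(z<.165)&(S>.11)&(S<.18)&(abs(n)<.03)
        print(sg,'tab',np.round(r[0],1),np.round(r[1],1),'lid max',S[l].max().round(4))
        print(o[-1])
E
python3 - <<'E'
from cell import manip,cams
from m import *
meas(dict(np.load('pics/wB.npz')))
meas(dict(np.load('pics/wE.npz')))
c=wcap(cams,manip,'wF');meas(c);manip.dwell(.3)
c=wcap(cams,manip,'wF2');meas(c);print(manip.state()['clock'])
E
```

```text
tilt [-0.0031  0.2136] 952Traceback (most recent call last):
  File "<stdin>", line 3, in <module>
  File "m.py", line 13, in meas
    print(sg,'tab',np.round(r[0],1),np.round(r[1],1),'lid max',S[l].max().round(4))
                                                               ~~~~~~~~^^
    return umr_maximum(a, axis, None, out, keepdims, initial, where)
ValueError: zero-size array to reduction operation maximum which has no identity
```

```bash
python3 - <<'E'
from cell import manip,cams
from m import *
meas(dict(np.load('pics/wE.npz')))
c=wcap(cams,manip,'wF');meas(c);manip.dwell(.3)
c=wcap(cams,manip,'wF2');meas(c);print(manip.state()['clock'])
E
```

```text
tilt [-0.0147  0.2136] 800
1 tab [144.3  -0.8] [25.4  9.4] lid max 0.162
[ 0  0  0  0  7 23  6  6  7  2 10  5  6  5  5 13  8 10  6 10  7  6  9  3
  0  0  0  0  0]
-1 tab [-144.1   -1.3] [24.5  9.4] lid max 0.1609
[ 0  0  0  0  0  7 15  6  5  6  8  5  8  3  7 11  9 11  6 10  6  8 10  4
  0  0  0  0  0]
tilt [-0.0144  0.2136] 772
1 tab [144.5  -0.5] [25.   9.7] lid max 0.1619
[ 0  0  0  0  9 19  7  5  7  4  6  4  6  8  7 12  8  7  7 10  5  6  8  4
  0  0  0  0  0]
-1 tab [-144.    -1.5] [24.6  9.2] lid max 0.1609
[ 0  0  0  0  0 11 13  4  7  5  5  6  5  7  8  5 16  8 10  8  9  6  4  8
  0  0  0  0  0]
tilt [-0.0149  0.2135] 802
1 tab [144.4  -0.7] [24.5  9.7] lid max 0.162
[ 0  0  0  0  5 20  9  7  4  8  5  8  4  4  5  9 16  7  8  7  5 10  6  4
  1  0  0  0  0]
-1 tab [-144.    -1.3] [24.6  8.8] lid max 0.161
[ 0  0  0  0  0 11 13  7  3  8  4  8  6  6  4 11  9  9  8  7  9  7  8  6
  0  0  0  0  0]
45.6583
```

```bash
python3 - <<'E'
from cell import manip,cams
from m import *
manip.move_pose(P(.0008,.1442,.31),rot(YS))
manip.move_linear(P(.0008,.1442,.231),rate=.1)
f0=F(manip,6);say(manip,f0,'down')
manip.set_gripper(0,6);say(manip,f0,'grip')
for s in [.145,.1457,.1464,.1471,.148]:
    manip.move_linear(P(.0008,s,.231),rate=.02);f=loc(F(manip,5)-f0);print(s,f)
    if f[1]<-2.5: break
print(manip.state()['clock'])
E
```

```text
down t 48.38 n,s,z [0.0013 0.1444 0.2321] F [-0.47  0.54 -0.62] w 0.0297
grip t 48.98 n,s,z [0.0011 0.1442 0.2311] F [ 1.01 -0.09 -0.81] w 0.0101
0.145 [ 1.87 -0.99 -0.3 ]
0.1457 [ 2.17 -1.52 -0.48]
0.1464 [ 1.32 -1.39 -0.41]
0.1471 [ 1.26 -1.47 -0.64]
0.148 [ 1.93 -2.25 -0.27]
51.2333
```

```bash
python3 - <<'E'
from cell import manip,cams
from m import *
manip.set_gripper(0,3);manip.dwell(.2)
manip.set_gripper(.03,3)
p=manip.state()['tool_pos']
manip.move_linear([p[0],p[1],.31],rate=.12)
manip.move_linear(P(-.06,.14,.34),rate=.2)
manip.move_pose([.60,-.057,.37],rot(np.radians(81)))
c=wcap(cams,manip,'wG');meas(c);t=cams.capture('scene');cv2.imwrite('pics/s6.png',t['image'][60:330,60:420].repeat(2,0).repeat(2,1))
print(manip.state()['clock'])
a=c['image'];cv2.imwrite('pics/wGz.png',np.vstack([cv2.resize(a[170:250,90:290],None,fx=4,fy=3.5,interpolation=2),cv2.resize(a[170:250,290:490],None,fx=4,fy=3.5,interpolation=2)]))
E
```

```text
tilt [-0.0128  0.2136] 786
1 tab [144.5  -1.2] [24.2  9.5] lid max 0.1623
[ 0  0  0  0  1 25  6  9  8  5  8  4  4  7  4 14  7  9  7  5  8  8  6  4
  1  0  0  0  0]
-1 tab [-144.1   -0.8] [ 9.4 23.9] lid max 0.1604
[ 0  0  0  0  0  7 15  4  8  5  5  6  5  6  4 12 11  9  7 10  6 10  8  4
  0  0  0  0  0]
55.1333
```

View pics/wGz.png

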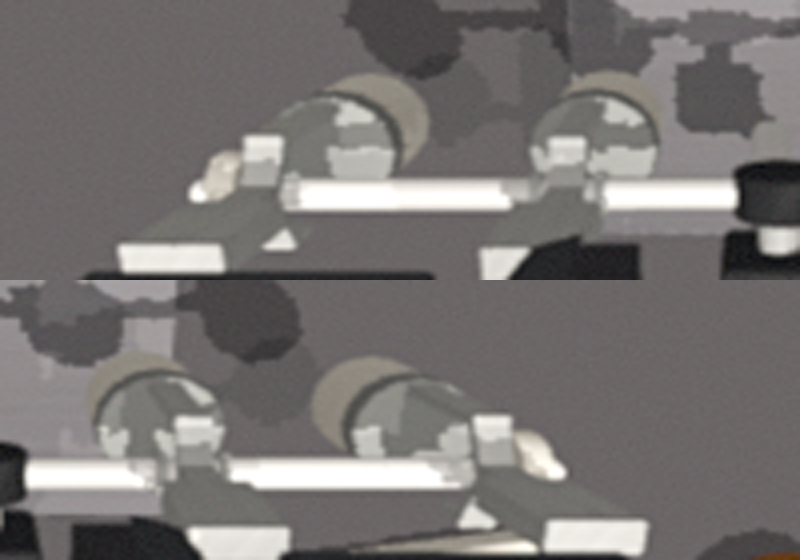

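View pics/s6.png

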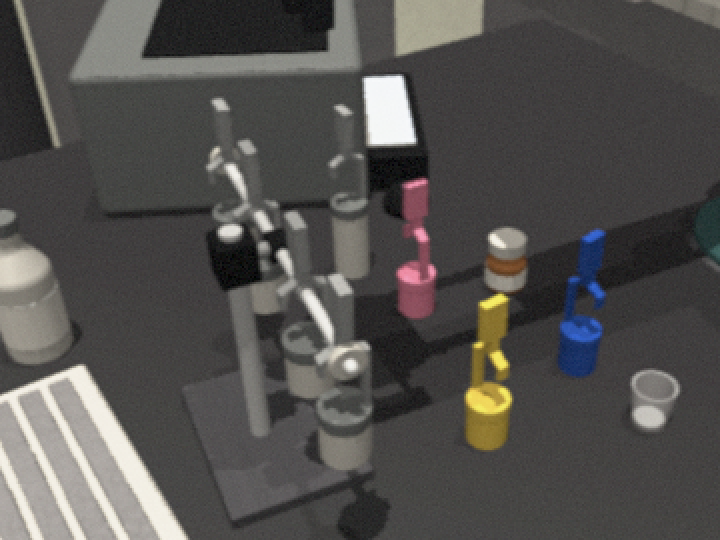

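```bash
python3 - <<'E'
from cell import manip,order
print(order.close_job(),manip.state()['clock'])
E
```

```text
the job is handed in; nothing more can be done
the job is handed in; nothing more can be done
```

I hung both small white jars on the bar, one at the left collar and one at the right, and handed the job in at about 55 s. I lowered each one slowly while the bar took its weight, pushed it out with about 3 N, released it softly and backed the arm clear.

**What the last checks showed:**
- **Jar positions:** the strap edges put the hook points at about 144 mm (left) and 144.5 mm (right), against the expected 145 mm. The left jar looked 1–1.5 mm short after the bar levelled, so I gripped it again and nudged it outward. The pads appear to have slipped during that nudge, so it moved less than 1 mm. Both straps look in contact with their collars in the close-up, but gaps up to about 1 mm are within measurement error.
- **Bar level:** the bar read −0.013 rad, with the left end slightly low. The same camera read −0.003 rad on the empty bar, so the real tilt is probably about −0.01 rad (0.6°), and it was steady. I don't know the cause; a small difference in jar mass is one possibility.
- **Forces:** push forces I read stayed around 3 N or below, well under 20 N. I did not measure the bar's speed. Its tilt with one jar on was about 0.21 rad, under the 0.34 limit.
- **Other things on the bench:** the tall jar, the coloured jars, the cup and the reagent jar look unmoved in the last scene image.

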